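# Unload a test fixture and sort the modules by tag

### The job

Open the test fixture: pull up each of the two spring plungers and twist it counter-clockwise until it stays up by itself, then lift the clamp bar off and lay it flat on the blue mat, with no end hanging over the edge. Then sort all modules by their yellow tag: those with a round tag go into the three-pocket tray and those with a strip tag into the two-pocket tray, one to a pocket, lying flat on the pocket floor with the tag up. Leave the plungers latched open and the other things on the bench where they are.

Things in the scene. Friction and masses are not known exactly. Their poses are not given: they have to be found in the camera images.
- fixture: fixed aluminium test fixture, origin under its centre: plate 136 (x) x 360 (y) x 12 mm high, five socket places 50 mm apart along y. At y = +-133 mm a saddle holds the clamp bar (saddle top at 45 mm, 8 mm cheeks at x = +-15). At y = +-156 a plunger; beside each, 9 to 32 mm from its axis, a ledge with its top at 67.5 mm: on the +x side at the +y plunger, on the -x side at the other
- left_grip (a point): plunger at the fixture's +y end: black T-handle 12 (x) x 46 (y) x 22 mm high; this point lies on its upright axis, 4 mm below its top, 93 mm above the bench when down (fingertips have room 20 mm below it). It turns with the handle; at turn 0 its axes are the fixture's. Under it a steel nose, 30 mm from the axis, 10 wide, points to the fixture's middle and lies over the bar's end
- right_grip (a point): the same plunger at the fixture's -y end, built half a turn round (the point's axes too, so its handle likewise lies along the fixture's y at turn 0)
- left_lift (a joint): lift of the left plunger, 0 (down) to 0.022 m (stop), grows upward; a spring pushes it down with 6 N when down, 9 N when up. It turns no more than about 0.3 rad until lifted 10 mm, clear of the ledge. Lifted so and turned past about 0.8 rad, its nose rests on the ledge when let go and the lift stays at about 0.010
- left_turn (a joint): turn of the left plunger, 0 (nose over the bar) to 1.4 rad (stop), grows counter-clockwise seen from above; well open past 0.9. It starts between 0 and 0.12
- right_lift (a joint): lift of the right plunger, 0 (down) to 0.022 m (stop), grows upward; a spring pushes it down with 6 N when down, 9 N when up. It turns no more than about 0.3 rad until lifted 10 mm, clear of the ledge. Lifted so and turned past about 0.8 rad, its nose rests on the ledge when let go and the lift stays at about 0.010
- right_turn (a joint): turn of the right plunger, 0 (nose over the bar) to 1.4 rad (stop), grows counter-clockwise seen from above; well open past 0.9. It starts between 0 and 0.12
- clamp_bar: aluminium bar 24 (x) x 280 (y) x 12 mm high, 0.25 kg, origin under its centre; upright black handle 14 (x) x 50 (y) mm on its middle, top 38 mm above the bar's underside (TCP 36 mm above the underside: fingertips clear the bar). At first on the fixture's saddles, 45 mm up, 3 mm over the modules, 3 mm free of the cheeks; lifts straight up once both plungers are open
- bar_end_a (a point): end of the clamp bar at its +y, on the underside
- bar_end_b (a point): end of the clamp bar at its -y, on the underside
- rest_mat: flat blue silicone mat 100 (x) x 310 (y) x 3 mm fixed on the bench, origin under its centre: the place to lay the clamp bar
- module_a: grey electronic module 28 (x) x 40 (y) x 30 mm high, 0.08 kg, with a ROUND tag, 22 mm across, on its top (passed); all tags are the same yellow. Origin under its centre, z up. At first on the fixture plate, in one of the socket places.
- module_b: grey electronic module 28 (x) x 40 (y) x 30 mm high, 0.08 kg, with a ROUND tag, 22 mm across, on its top (passed); all tags are the same yellow. Origin under its centre, z up. At first on the fixture plate, in one of the socket places. May be absent.
- module_c: grey electronic module 28 (x) x 40 (y) x 30 mm high, 0.08 kg, with a ROUND tag, 22 mm across, on its top (passed); all tags are the same yellow. Origin under its centre, z up. At first on the fixture plate, in one of the socket places. May be absent.
- module_d: grey electronic module 28 (x) x 40 (y) x 30 mm high, 0.08 kg, with a STRIP tag, 8 x 37 mm along y, on its top (reject); all tags are the same yellow. Origin under its centre, z up. At first on the fixture plate, in one of the socket places.
- module_e: grey electronic module 28 (x) x 40 (y) x 30 mm high, 0.08 kg, with a STRIP tag, 8 x 37 mm along y, on its top (reject); all tags are the same yellow. Origin under its centre, z up. At first on the fixture plate, in one of the socket places. May be absent.
- pass_tray: black tray fixed on the bench, the long one with THREE pockets in a row along its x: 172 (x) x 52 (y) x 14 mm high, walls and floor 4 mm, pockets 52 (x) x 44 (y) mm at x = -56, 0 and +56 mm; origin under its centre. For passed modules, which fit flat with their long side along the tray's x.
- reject_tray: black tray fixed on the bench, the short one with TWO pockets: 116 (x) x 52 (y) x 14 mm high, walls and floor 4 mm, pockets 52 (x) x 44 (y) mm at x = -28 and +28 mm; origin under its centre. For rejected modules.
- tape_roll: bystander: roll of yellow tape, 84 mm across, 20 mm high
- meter: bystander: green hand multimeter 150 x 75 x 32 mm
- spray_can: bystander: white spray can, 52 mm across, 150 mm tall, standing
- driver: bystander: screwdriver, 170 mm long
- circuit_card: bystander: green circuit card 80 x 60 x 6 mm
- flux_jar: bystander: amber jar 44 mm across, 50 mm tall

How it is judged:
By the outcome, as a careful person would: the job done as asked, in the order asked, and still so for the second after the job is handed in, with the robot touching nothing.
Of module_b, module_c, module_e only 1 to 3 are there at a start; the rules pass over those that are not, and their reading is None.
At some moment in a run one of module_a, module_b, module_c, module_d, module_e, clamp_bar may be knocked a few centimetres aside while the robot is not near it.
It also fails if it takes over 210 s, if anything falls off the work surface, if the arm or the gripper's body presses on something with over 40 N, if the wrist force passes 120 N, or if a joint passes its speed limit or range.

### The arm

A 7-joint arm with a two-finger parallel gripper is mounted at the origin on the work surface. World frame = base frame: x ahead of the robot, y to its left, z up, the work surface at z = 0. Lengths are in m, angles in rad, forces in N, time in s.
With the tool pointing down it reaches from about 0.425 to 0.875 m from the base axis. Payload 4.7 kg.
Tool frame: the origin (TCP) lies between the finger pads, 19 mm behind the fingertips; this is the grasp point; z points along the fingers, y is the line along which they close (so a half turn about z gives the same grasp; the last joint's range is limited). The gripper opens to 87 mm and grips with 3 to 60 N. Pads are 19 mm wide; open, the fingers measure 117 mm over their backs; the gripper's body (75 mm by 190 mm) begins 51 mm behind the grasp point.
Start: joints at [1.14, 0.321, -0.07, 1.45, 0.023, 1.371, -0.057], TCP at [0.28, -0.587, 0.241] pointing down, gripper open.
Joint ranges: [-2.86, 2.86], [-0.3, 2.09], [-1.38, 1.24], [0.06, 2.45], [-1.56, 4.7], [0.09, 2.05], [-2.69, 2.69]. Speed limits (rad/s): [2.57, 2.57, 3.14, 3.14, 3.14, 3.14, 3.14].

### API

Orientations are given as a rotation vector (axis times angle).
In Python, from bench import ctrl gives the robot as it stands. The module is installed in compiled form; this text tells all that it offers.
- The arm moves only by the shell command python3 -m handwheel 'ROWS' [FORCE]. ROWS is JSON, a list of rows, each a list of 7 numbers: the finger opening in m, from 0 to 0.087, then the shift along the tool's x, y, z in m, then the turn, a rotation vector about the tool's x, y, z in degrees. A call has 1 to 12 rows; each row shifts and turns the commanded pose from where the row before left it, along the tool's axes as they then stand; what a row does not reach is not made up. A row lasts 1/8 s, in which the tool goes at most 62.5 mm and 10.7 degrees, less where a joint would pass 70% of its speed; a pose out of reach is approached as far as the arm can. A call is refused whole if a number of a shift passes 0.0625 or a number of a turn 10.7, either way. A call with a gripper value outside its range is refused whole. The fingers move at their own pace and stop on an object; FORCE is the grip in N (left out, the last holds). Time passes only in rows, so rows that do not move let the fingers close. It gives the time, the measured TCP pose, the force, the opening and the grip force at its end, in the units of the state.
- ctrl.get_state(): the state, without advancing time (a new reading comes with each control period).
- ctrl.get_image(name): name is "side" or "top"; returns (picture, depth): 384x512x3 uint8, blue, green, red; 384x512 float32, m along the optical axis (not along the pixel's ray), 0 where there is no reading.
- ctrl.camera_info(name): a dict with "intrinsics" (3x3 intrinsics, pixels), "D" ([k1, k2, p1, p2, k3] as OpenCV has them; the pictures are not rectified), "R" (3x3) and "t" (3): a world point X has camera coordinates R X + t. Camera axes: x right, y down, z forward; pixel columns grow to the right and rows downward; lengths in m; the calibration is good to about 2 mm. A picture is of the moment at which its call begins. camera_info takes no time and is no camera call.
- ctrl.close_job(): hands the job in; it is judged then, once.
The state is a dict: "time": time; "joint_positions": joint angles; "qd": joint speeds; "joint_torque": joint torques, N m; "position": TCP position; "tool_rot": TCP orientation; "ft_force": force on the tool from outside, world axes, zero at the start; "torque": the same for the moment, N m; "grip_width": opening from 0.0 (shut) to 1.0 (fully open); "grip_force": force on a finger pad.
Only numpy, scipy, OpenCV 4.12 (cv2) and the standard library are available. Lean on these libraries where they do the work, as an engineer would, in place of code of your own. Each camera call takes 0.05 s, during which the arm holds its last target. There are 200 camera calls.

## Working session

There is one attempt and no reset: what is moved stays moved. The work goes in short steps, Python scripts to look and compute and a shell command to move; the robot and the scene stay as the last step left them, time stands still between calls to the robot, and variables do not carry over. Pictures are saved under pics/ and viewed, at most 14 in all, crops included, and the job is handed in when it is done.

```bash
mkdir -p pics
cat > h.py <<'E'
import numpy as np, cv2
from bench import ctrl
from scipy.spatial.transform import Rotation as R
def cam(n):
    c=ctrl.camera_info(n); return [np.array(c[k],float) for k in("intrinsics","D","R","t")]
def ray(n,uv,z):
    K,D,Rm,t=cam(n); p=cv2.undistortPoints(np.array(uv,float).reshape(-1,1,2),K,D)[:,0]
    d=np.c_[p,np.ones(len(p))]@Rm; o=-Rm.T@t
    return o+d*((z-o[2])/d[:,2])[:,None]
def shot(n,f):
    im,d=ctrl.get_image(n); cv2.imwrite(f"pics/{f}.png",im); np.save(f"pics/{f}.npy",d); return im,d
def cloud(n,d):
    K,D,Rm,t=cam(n); v,u=np.mgrid[:384,:512]
    p=cv2.undistortPoints(np.stack([u.ravel(),v.ravel()],1).astype(float).reshape(-1,1,2),K,D)[:,0]
    z=d.ravel()[:,None]; X=(np.c_[p,np.ones(len(p))]*z-t)@Rm
    X[z[:,0]==0]=np.nan
    return X.reshape(384,512,3)
E
python3 - <<'E'
from h import *
np.set_printoptions(precision=4,suppress=True)
s=ctrl.get_state(); print(s)
for n in("top","side"):
    shot(n,n+"0"); K,D,Rm,t=cam(n); print(n,-Rm.T@t,Rm[2],K[0,0],D)
E
```

```text
{'time': 0.0, 'joint_positions': array([ 1.1401,  0.3218, -0.0701,  1.4517,  0.0226,  1.3708, -0.0569]), 'qd': array([ 0.0006,  0.0001,  0.0004,  0.0001,  0.001 , -0.0005, -0.0009]), 'joint_torque': array([ -0.0001, -49.1289,  -0.4042, -31.2525,  -0.0639,   0.0436,
         0.0002]), 'position': array([ 0.2794, -0.5863,  0.2402]), 'tool_rot': array([-3.0624, -0.6926,  0.0008]), 'ft_force': array([-0.7258,  1.0018,  0.4013]), 'torque': array([ 0.0094, -0.0416, -0.033 ]), 'grip_force': 0.0, 'grip_width': 1.0044652156108247}
top [0.3993 0.0367 1.3275] [ 0.0991 -0.0083 -0.995 ] 494.7891730104044 [0.0121 0.     0.     0.     0.    ]
side [0.526  0.7078 0.7734] [-0.0037 -0.7056 -0.7086] 400.16153301634114 [-0.1059  0.      0.      0.      0.    ]
```

View pics/top0.png

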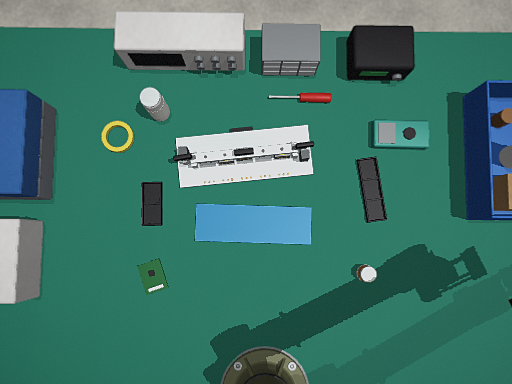

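View pics/side0.png

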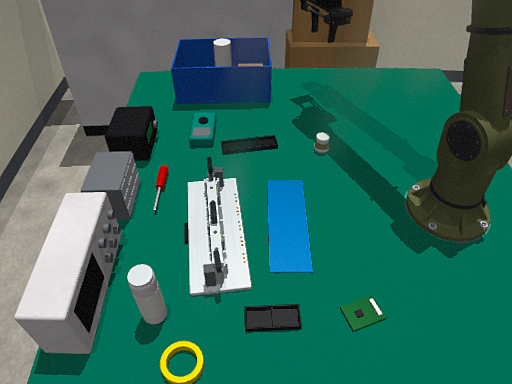

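The top view shows +x up and +y left. The white fixture is at about (244,157) with the black handles at (183,155) and (303,145). The blue mat is at (253,224), the two-pocket tray at (152,204), and the three-pocket tray at (371,189). The side view agrees.

```bash
cat >> h.py <<'E'
def rect(n,mask,z):
    cs,_=cv2.findContours(mask.astype(np.uint8),0,cv2.CHAIN_APPROX_NONE)
    c=max(cs,key=cv2.contourArea); p=ray(n,c[:,0],z)[:,:2]
    (cx,cy),(w,h),a=cv2.minAreaRect((p*1000).astype(np.float32))
    b=cv2.boxPoints(((cx,cy),(w,h),a)); e=max([b[1]-b[0],b[2]-b[1]],key=np.linalg.norm)
    an=np.degrees(np.arctan2(e[1],e[0]))%180
    return np.round([cx,cy,max(w,h),min(w,h),an],1)
E
python3 - <<'E'
from h import *
np.set_printoptions(precision=4,suppress=True)
def win(m,x0,x1,y0,y1):
    o=np.zeros_like(m); o[y0:y1,x0:x1]=m[y0:y1,x0:x1]; return o
for n,W in(("top",dict(fix=(170,320,115,195),mat=(185,320,195,250),rej=(135,168,175,230),pas=(350,392,150,226))),
         ("side",dict(fix=(180,256,170,300),mat=(262,316,175,275),rej=(240,305,300,335),pas=(216,282,132,156)))):
    im=cv2.imread(f"pics/{n}0.png"); hsv=cv2.cvtColor(im,cv2.COLOR_BGR2HSV)
    white=(hsv[...,1]<40)&(hsv[...,2]>170); blue=(hsv[...,0]>95)&(hsv[...,0]<120)&(hsv[...,1]>100)&(hsv[...,2]>120)
    dark=(im.max(2)<75)
    for k,m,z in(("fix",white,.012),("mat",blue,.003),("rej",dark,.014),("pas",dark,.014)):
        m=win(m,*W[k]).astype(np.uint8)
        if k=="fix": m=cv2.morphologyEx(m,cv2.MORPH_CLOSE,np.ones((9,9)))
        print(n,k,rect(n,m,z))
# handles in top by height
X=cloud("top",np.load("pics/top0.npy"))
im=cv2.imread("pics/top0.png")
for nm,(a,b,c,d) in dict(L=(165,200,135,165),R=(285,320,135,160),H=(225,265,140,160)).items():
    m=np.zeros((384,512),bool); m[c:d,a:b]=(im.max(2)<70)[c:d,a:b]&(X[c:d,a:b,2]>(.087 if nm!='H' else .07))
    print(nm,m.sum(),np.nanmedian(X[m],0), rect("top",m,.097 if nm!='H' else .083))
t=cv2.resize(im[110:200,160:330],None,fx=4.7,fy=4.7,interpolation=cv2.INTER_CUBIC); 
s=cv2.resize(cv2.imread("pics/side0.png")[150:300,170:270],None,fx=4,fy=4,interpolation=cv2.INTER_CUBIC)
cv2.imwrite("pics/t1.png",t);cv2.imwrite("pics/s1.png",s)
E
```

```text
top fix [619.   57.7 358.  134.7  96.4]
top mat [436.8  31.6 309.4  99.6  88.6]
top rej [487.9 301.5 115.2  55.8   1.5]
top pas [ 531.8 -283.   172.4   57.6    9.1]
side fix [618.   52.8 369.9 135.4  96.2]
side mat [434.9  30.8 308.1  99.8  88.6]
side rej [487.3 307.2 117.4  62.4   1.5]
side pas [ 529.8 -275.6  174.    70.6    8.7]
L 93 [0.6    0.2126 0.096 ] [600.5 212.   45.7  13.4 100.2]
R 70 [ 0.6356 -0.0975  0.096 ] [634.8 -96.4  44.9  12.3  98.8]
H 99 [0.6189 0.059  0.0827] [617.5  58.   48.6  15.6  96.3]
```

View pics/t1.png

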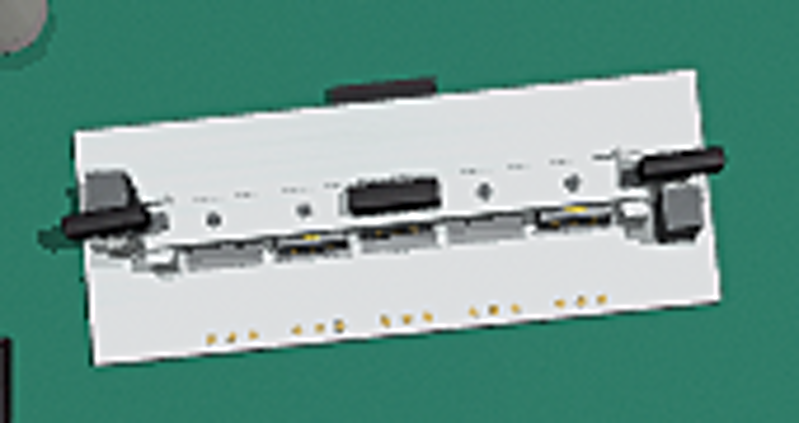

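```bash
cat >> h.py <<'E'
np.set_printoptions(precision=4,suppress=True)
def plan(x,y,z,yaw):
    """mm, yaw deg of tool y (mod 180), tool down: turn first (rotvec deg, tool), then shift mm in turned tool axes"""
    s=ctrl.get_state(); r=R.from_rotvec(s["tool_rot"]); p=s["position"]*1000
    best=[]
    for k in(0,180):
        a=np.radians(yaw+k); ty=[np.cos(a),np.sin(a),0]; tz=[0,0,-1]; tx=np.cross(ty,tz)
        g=R.from_matrix(np.c_[tx,ty,tz]); dv=np.degrees((r.inv()*g).as_rotvec()); best.append((np.linalg.norm(dv),dv,g))
    _,dv,g=min(best,key=lambda b:b[0])
    print("pos",p.round(1),"turn",dv.round(1),"then shift",g.inv().apply(np.array([x,y,z])-p).round(1),"q",s["joint_positions"].round(2),"t",round(s["time"],2))
E
python3 -c "
from h import *
plan(601,212.5,150,10)
for n,z in(('top',.15),):
    print(ray(n,[[150,96]],z))
"
```

```text
pos [ 279.4 -586.4  240.3] turn [ -0.1  -0.1 -74.5] then shift [730.9 455.4  90.3] q [ 1.14  0.32 -0.07  1.45  0.02  1.37 -0.06] t 0.1
[[0.7401 0.285  0.15  ]]
```

```bash
python3 -m handwheel '[[0.087,0,0,0,0,0,-10.64],[0.04,0,0,0,0,0,-10.64],[0.04,0,0,0,0,0,-10.64],[0.04,0,0,0,0,0,-10.64],[0.04,0,0,0,0,0,-10.64],[0.04,0,0,0,0,0,-10.64],[0.04,0,0,0,0,0,-10.64]]' 30
python3 -m handwheel '[[0.04,0.061,0.038,0,0,0,0],[0.04,0.061,0.038,0,0,0,0],[0.04,0.061,0.038,0,0,0,0],[0.04,0.061,0.038,0,0,0,0],[0.04,0.061,0.038,0,0,0,0],[0.04,0.061,0.038,0,0,0,0],[0.04,0.061,0.038,0,0,0,0],[0.04,0.061,0.038,0,0,0,0],[0.04,0.061,0.038,0,0,0,0],[0.04,0.061,0.038,0,0,0,0],[0.04,0.061,0.038,0,0,0,0],[0.04,0.061,0.038,0,0,0,0]]'
python3 -m handwheel '[[0.04,0,0,0,0,0,0],[0.04,0,0,0,0,0,0]]'
python3 -c "
from h import *
plan(601,212.5,93,10)"
```

```text
time: 0.98
position: [0.2795, -0.5865, 0.2406]
tool_rot: [-2.012, -2.411, -0.001]
ft_force: [-0.0, -0.5, -0.6]
grip_width: 0.476
grip_force: 0.0
time: 2.48
position: [0.5606, 0.1102, 0.2411]
tool_rot: [2.021, 2.404, -0.0]
ft_force: [0.5, -0.3, -0.3]
grip_width: 0.458
grip_force: 0.0
time: 2.72
position: [0.5597, 0.1084, 0.2405]
tool_rot: [-2.019, -2.406, 0.002]
ft_force: [0.1, -1.0, -0.1]
grip_width: 0.46
grip_force: 0.0
pos [559.7 108.4 240.5] turn [-0.1  0.  -0. ] then shift [ 95.4  58.7 147.5] q [ 0.5   0.24 -0.86  1.63  0.19  1.35 -0.21] t 2.73
```

```bash
python3 -m handwheel '[[0.04,0.048,0.029,0,0,0,0],[0.04,0.0474,0.0297,0,0,0,0],[0.04,0,0,0.05,0,0,0],[0.04,0,0,0.05,0,0,0],[0.04,0,0,0.025,0,0,0],[0.04,0,0,0,0,0,0],[0.04,0,0,0,0,0,0]]'
python3 -c "
from h import *
plan(601,212.5,93,10)"
```

```text
time: 3.6
position: [0.6025, 0.2119, 0.1177]
tool_rot: [2.021, 2.403, 0.002]
ft_force: [-0.0, 0.2, 0.7]
grip_width: 0.46
grip_force: 0.0
pos [602.5 211.9 117.7] turn [ 0.1  0.  -0.1] then shift [ 0.9 -1.3 24.7] q [ 0.25  0.51 -0.82  1.61  0.4   1.2  -0.49] t 3.6
```

```bash
python3 -m handwheel '[[0.04,0.001,-0.0013,0.0125,0,0,0],[0.04,0,0,0.0125,0,0,0],[0.04,0,0,0,0,0,0],[0.0,0,0,0,0,0,0],[0.0,0,0,0,0,0,0],[0,0,0,0,0,0,0],[0,0,0,0,0,0,0]]' 40
python3 -m handwheel '[[0,0,0,-0.006,0,0,0],[0,0,0,-0.006,0,0,0],[0,0,0,-0.005,0,0,0],[0,0,0,0,0,0,0]]'
```

```text
time: 4.47
position: [0.5998, 0.2137, 0.0915]
tool_rot: [2.02, 2.406, -0.0]
ft_force: [-0.5, -1.2, 0.6]
grip_width: 0.134
grip_force: 40.0
time: 4.97
position: [0.5998, 0.2137, 0.1082]
tool_rot: [-2.02, -2.406, 0.0]
ft_force: [2.1, 1.2, -9.1]
grip_width: 0.134
grip_force: 40.0
```

```bash
python3 -m handwheel '[[0,0,0,0,0,0,-9],[0,0,0,0,0,0,-9],[0,0,0,0,0,0,-9],[0,0,0,0,0,0,-9],[0,0,0,0,0,0,-9],[0,0,0,0,0,0,-9],[0,0,0,0,0,0,-9],[0,0,0,0,0,0,0]]'
python3 -m handwheel '[[0,0,0,0.004,0,0,0],[0,0,0,0.002,0,0,0],[0,0,0,0,0,0,0]]'
```

```text
time: 5.98
position: [0.5997, 0.2136, 0.1077]
tool_rot: [-0.468, -3.106, -0.0]
ft_force: [1.3, 1.9, -8.3]
grip_width: 0.137
grip_force: 40.0
time: 6.35
position: [0.5997, 0.2136, 0.102]
tool_rot: [-0.466, -3.107, 0.001]
ft_force: [1.0, 1.4, -6.5]
grip_width: 0.136
grip_force: 40.0
```

```bash
python3 -m handwheel '[[0,0,0,0.001,0,0,0],[0.03,0,0,0,0,0,0],[0.03,0,0,0,0,0,0],[0.03,0,0,-0.02,0,0,0],[0.03,0,0,-0.04,0,0,0],[0.03,0,0,-0.02,0,0,0],[0.03,0,0,0,0,0,0]]'
python3 -c "
from h import *
plan(635.5,-97,150,8.5)"
```

```text
time: 7.22
position: [0.6009, 0.2143, 0.1835]
tool_rot: [0.465, 3.103, 0.002]
ft_force: [-0.5, -0.1, -0.1]
grip_width: 0.344
grip_force: 0.0
pos [600.9 214.3 183.5] turn [ 0.2  0.1 64.5] then shift [-313.   -11.8   33.5] q [ 0.4   0.55 -1.08  1.53  0.49  1.35  0.55] t 7.22
```

```bash
python3 -m handwheel '[[0.04,0,0,0,0,0,10.6],[0.04,0,0,0,0,0,10.6],[0.04,0,0,0,0,0,10.6],[0.04,0,0,0,0,0,10.6],[0.04,0,0,0,0,0,10.6],[0.04,0,0,0,0,0,10.6],[0.04,0,0,0,0,0,0.9]]'
python3 -m handwheel '[[0.04,-0.05,-0.002,0,0,0,0],[0.04,-0.05,-0.002,0,0,0,0],[0.04,-0.05,-0.002,0,0,0,0],[0.04,-0.05,-0.002,0,0,0,0],[0.04,-0.05,-0.002,0,0,0,0],[0.04,-0.05,-0.002,0,0,0,0],[0.04,-0.013,0,0.03,0,0,0],[0.04,0,0,0.03,0,0,0],[0.04,0,0,0,0,0,0],[0.04,0,0,0,0,0,0]]'
python3 -c "
from h import *
plan(635.5,-97,93,8.5)
im,d=shot('top','top2'); X=cloud('top',d)
m=np.zeros((384,512),bool); m[130:170,160:210]=((im.max(2)<70)&(X[...,2]>.095))[130:170,160:210]
print(m.sum(),np.nanmedian(X[m],0),rect('top',m,.107))"
```

```text
time: 8.1
position: [0.5993, 0.2132, 0.1799]
tool_rot: [-2.05, -2.38, 0.003]
ft_force: [-1.0, 0.1, 0.4]
grip_width: 0.464
grip_force: 0.0
time: 9.35
position: [0.6345, -0.0971, 0.122]
tool_rot: [2.049, 2.381, 0.001]
ft_force: [0.7, 0.5, 1.3]
grip_width: 0.458
grip_force: 0.0
pos [634.5 -97.1 122. ] turn [ 0.  -0.   0.1] then shift [-0.  1. 29.] q [ 0.69  0.49 -0.76  1.59  0.36  1.2   0.01] t 9.35
80 [0.6017 0.2129 0.1058] [600.7 211.9  45.1  13.5 161.8]
```

```bash
python3 -m handwheel '[[0.04,0,0.001,0.0145,0,0,0],[0.04,0,0,0.0145,0,0,0],[0.04,0,0,0,0,0,0],[0.0,0,0,0,0,0,0],[0.0,0,0,0,0,0,0],[0,0,0,0,0,0,0],[0,0,0,-0.006,0,0,0],[0,0,0,-0.006,0,0,0],[0,0,0,-0.005,0,0,0],[0,0,0,0,0,0,0]]' 40
python3 -m handwheel '[[0,0,0,0,0,0,-9],[0,0,0,0,0,0,-9],[0,0,0,0,0,0,-9],[0,0,0,0,0,0,-9],[0,0,0,0,0,0,-9],[0,0,0,0,0,0,-9],[0,0,0,0,0,0,-9],[0,0,0,0,0,0,0],[0,0,0,0.004,0,0,0],[0,0,0,0.002,0,0,0],[0,0,0,0,0,0,0]]'
```

```text
time: 10.65
position: [0.6345, -0.0976, 0.109]
tool_rot: [-2.051, -2.379, 0.001]
ft_force: [-0.4, -0.2, -7.9]
grip_width: 0.131
grip_force: 40.0
time: 12.02
position: [0.6355, -0.0969, 0.1051]
tool_rot: [0.507, 3.1, -0.001]
ft_force: [-2.5, 2.4, 5.6]
grip_width: 0.133
grip_force: 40.0
```

```bash
python3 -m handwheel '[[0,0,0,-0.0005,0,0,0],[0.03,0,0,0,0,0,0],[0.03,0,0,0,0,0,0],[0.03,0,0,-0.02,0,0,0],[0.03,0,0,-0.04,0,0,0],[0.03,0,0,-0.02,0,0,0],[0.03,0,0,0,0,0,0]]'
python3 -m handwheel '[[0.04,0,0,0,0,0,10.4],[0.04,0,0,0,0,0,10.4],[0.04,0,0,0,0,0,10.4],[0.04,0,0,0,0,0,10.4],[0.04,0,0,0,0,0,10.4],[0.04,0,0,0,0,0,10.4],[0.04,0,0,0,0,0,0]]'
python3 -c "
from h import *
plan(618,58,81,6.3)
im,d=shot('top','top3'); X=cloud('top',d)
for a,b in((160,210),(285,330)):
  m=np.zeros((384,512),bool); m[120:170,a:b]=((im.max(2)<70)&(X[...,2]>.095)&(X[...,2]<.112))[120:170,a:b]
  print(m.sum(),np.nanmedian(X[m],0),rect('top',m,.107))"
```

```text
time: 12.9
position: [0.6363, -0.0976, 0.1858]
tool_rot: [0.506, 3.097, -0.001]
ft_force: [0.6, 0.6, -0.7]
grip_width: 0.342
grip_force: 0.0
time: 13.78
position: [0.6344, -0.0977, 0.1824]
tool_rot: [-2.036, -2.391, 0.003]
ft_force: [0.2, -1.0, -0.5]
grip_width: 0.46
grip_force: 0.0
pos [634.4 -97.7 182.4] turn [-0.1  0.   2.9] then shift [156.5   0.8 101.4] q [ 0.71  0.45 -0.79  1.53  0.33  1.31  0.04] t 13.78
80 [0.6007 0.2127 0.1057] [600.6 211.5  45.3  13.4 163. ]
  return np.nanmean(a, axis, out=out, keepdims=keepdims)
Traceback (most recent call last):
  File "h.py", line 20, in rect
    c=max(cs,key=cv2.contourArea); p=ray(n,c[:,0],z)[:,:2]
ValueError: max() iterable argument is empty
```

Right plunger is hidden by the hand; it'll be checked once the hand is over the bar.

```bash
python3 -m handwheel '[[0.04,0,0,0,0,0,2.9],[0.04,0.04,0,0,0,0,0],[0.04,0.04,0,0,0,0,0],[0.04,0.04,0,0,0,0,0],[0.04,0.0365,0.0008,0,0,0,0],[0.04,0,0,0.03,0,0,0],[0.04,0,0,0.03,0,0,0],[0.04,0,0,0,0,0,0],[0.04,0,0,0,0,0,0]]'
python3 -c "
from h import *
plan(618,58,81,6.3)
im,d=shot('top','top4'); X=cloud('top',d)
for a,b in((160,210),(285,330)):
  m=np.zeros((384,512),bool); m[120:170,a:b]=((im.max(2)<70)&(X[...,2]>.09)&(X[...,2]<.115))[120:170,a:b]
  print(m.sum(),np.nanmedian(X[m],0),rect('top',m,.107))"
```

```text
time: 14.95
position: [0.6196, 0.0583, 0.1245]
tool_rot: [2.097, 2.339, 0.001]
ft_force: [1.2, -0.5, 0.8]
grip_width: 0.465
grip_force: 0.0
pos [619.6  58.3 124.5] turn [ 0.  -0.  -0.1] then shift [-0.1 -1.6 43.5] q [ 0.5   0.47 -0.82  1.64  0.36  1.19 -0.29] t 14.95
94 [0.6033 0.2113 0.1057] [600.5 211.2  45.3  14.2 163. ]
68 [ 0.6361 -0.0964  0.1063] [634.  -96.   46.5  11.3 160.2]
```

```bash
python3 -m handwheel '[[0.04,0,-0.0016,0.022,0,0,0],[0.04,0,0,0.0215,0,0,0],[0.04,0,0,0,0,0,0],[0,0,0,0,0,0,0],[0,0,0,0,0,0,0],[0,0,0,0,0,0,0],[0,0,0,-0.005,0,0,0],[0,0,0,-0.01,0,0,0],[0,0,0,-0.02,0,0,0],[0,0,0,-0.03,0,0,0],[0,0,0,-0.03,0,0,0],[0,0,0,0,0,0,0]]' 40
python3 -c "
from h import *
plan(436,31.3,120,-1.4)"
```

```text
time: 16.5
position: [0.6195, 0.0588, 0.179]
tool_rot: [2.096, 2.334, 0.007]
ft_force: [0.2, -1.0, -2.6]
grip_width: 0.159
grip_force: 40.0
pos [619.5  58.8 179. ] turn [0.4 0.  7.6] then shift [ -31.9 -182.8   59. ] q [ 0.52  0.41 -0.84  1.59  0.32  1.28 -0.26] t 16.5
```

```bash
python3 -m handwheel '[[0,0,0,0,0,0,4],[0,0,0,0,0,0,3.6],[0,-0.008,-0.03,0,0,0,0],[0,-0.008,-0.035,0,0,0,0],[0,-0.008,-0.035,0,0,0,0],[0,-0.0077,-0.035,0,0,0,0],[0,0,-0.039,0,0,0,0],[0,0,0,0.03,0,0,0],[0,0,0,0.03,0,0,0],[0,0,0,0,0,0,0],[0,0,0,0,0,0,0]]'
python3 -c "
from h import *
plan(445,31.1,40,-1.4)
im,d=shot('top','top5'); shot('side','side5')"
```

```text
time: 17.88
position: [0.4431, 0.0309, 0.1158]
tool_rot: [2.249, 2.194, 0.001]
ft_force: [-0.1, 0.6, -3.2]
grip_width: 0.158
grip_force: 40.0
pos [443.1  30.9 115.8] turn [ 0. -0. -0.] then shift [ 0.2  1.9 75.8] q [ 0.77  0.03 -0.9   2.07  0.02  1.06 -0.16] t 17.88
```

View pics/side5.png

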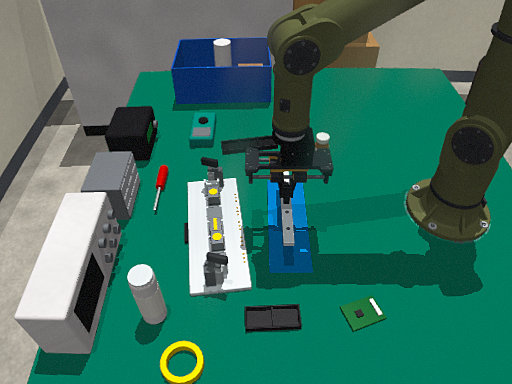

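The side view shows the bar hanging level along the mat (288,225), and modules with yellow tags in the fixture. Next I lower the bar.

```bash
python3 -m handwheel '[[0,0,0.0015,0.025,0,0,0],[0,0,0,0.025,0,0,0],[0,0,0,0.018,0,0,0],[0,0,0,0.005,0,0,0],[0,0,0,0.002,0,0,0],[0,0,0,0.0015,0,0,0],[0,0,0,0,0,0,0]]'
python3 -c "
from h import *
plan(445,31.1,39,-1.4)"
```

```text
time: 18.85
position: [0.4452, 0.0306, 0.0397]
tool_rot: [2.248, 2.192, 0.001]
ft_force: [-0.1, 1.1, 3.1]
grip_width: 0.158
grip_force: 40.0
pos [445.2  30.6  39.7] turn [ 0.1  0.  -0. ] then shift [ 0.5 -0.2  0.7] q [ 0.72  0.19 -0.89  2.13  0.19  0.9  -0.3 ] t 18.85
```

```bash
python3 -m handwheel '[[0.03,0,0,0,0,0,0],[0.04,0,0,0,0,0,0],[0.04,0,0,-0.02,0,0,0],[0.06,0,0,-0.04,0,0,0],[0.06,0,0,-0.05,0,0,0],[0.06,0,0,-0.05,0,0,0],[0.06,0,0,-0.04,0,0,0],[0.06,0,0,0,0,0,0]]'
python3 - <<'E'
from h import *
im,d=shot('top','top6'); shot('side','side6')
cv2.imwrite("pics/t6.png",cv2.resize(im[110:260,130:400],None,fx=2.9,fy=2.9,interpolation=cv2.INTER_CUBIC))
hsv=cv2.cvtColor(im,cv2.COLOR_BGR2HSV)
y=((hsv[...,0]>18)&(hsv[...,0]<36)&(hsv[...,1]>120)&(hsv[...,2]>120)).astype(np.uint8); y[:,:165]=0;y[:120]=0; y[200:]=0
n,l,s,c=cv2.connectedComponentsWithStats(y)
for i in range(1,n):
    if s[i,4]>12: print(c[i].round(1),s[i,4],ray('top',[c[i]],.042).round(4),rect('top',l==i,.042))
E
```

```text
time: 19.85
position: [0.4463, 0.0307, 0.2418]
tool_rot: [2.245, 2.189, 0.005]
ft_force: [-0.2, 0.2, -1.0]
grip_width: 0.691
grip_force: 0.0
[281.5 150.5] 52 [[ 0.6284 -0.0416  0.042 ]] [628.4 -41.6  18.7  18.4   0.2]
[223.6 156.4] 52 [[0.6112 0.1104 0.042 ]] [611.  110.7  18.6  18.4   0.8]
[238.8 154.3] 39 [[0.6171 0.0707 0.042 ]] [617.2  71.5  34.8   7.1  96.3]
```

View pics/t6.png

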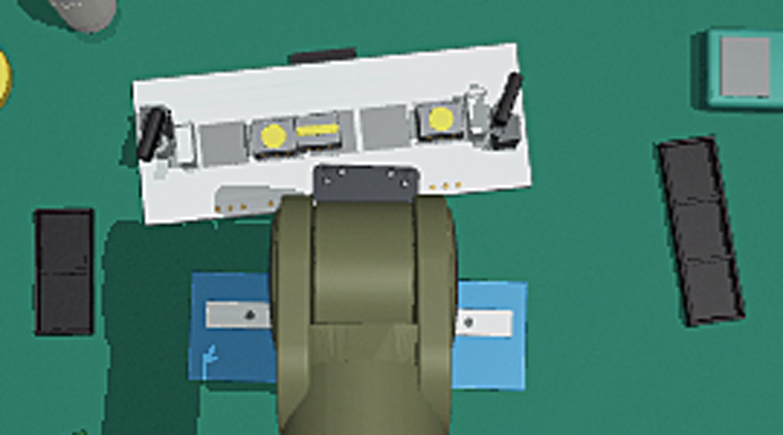

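The top view shows three modules left in the fixture: round tags at (273,137) and (440,118), and a strip tag at (318,130) that sits about 13 mm off its socket, so it looks knocked. The bar lies inside the mat. I'll refine the tray poses and then grasp the right-hand round module.

Run:
```python
from h import *
im=cv2.imread("pics/top0.png")
for nm,(a,b,c,d),ang,L in(("rej",(130,172,170,235),1.5,116),("pas",(345,397,146,230),9,172)):
    for th in(45,55,75):
        m=np.zeros((384,512),np.uint8); m[c:d,a:b]=(im.max(2)<th)[c:d,a:b]
        m=cv2.morphologyEx(m,cv2.MORPH_CLOSE,np.ones((3,3)))
        v,u=np.nonzero(m); p=ray('top',np.c_[u,v],.014)[:,:2]*1000
        t=np.radians(ang); q=p@np.c_[[np.cos(t),np.sin(t)],[-np.sin(t),np.cos(t)]]
        lo,hi=np.percentile(q,[1.5,98.5],axis=0); print(nm,th,rect('top',m,.014),"x",lo[0],hi[0],"y",lo[1],hi[1])
    o=u.mean(),v.mean(); r=im[int(o[1])-0,int(o[0])-14:int(o[0])+15].max(1); print(int(o[0])-14,int(o[1]),r)
    X=cloud('top',np.load('pics/top0.npy')); print((X[int(o[1]),int(o[0])-14:int(o[0])+15,1]*1000).round(),(X[int(o[1]),int(o[0])-14:int(o[0])+15,2]*1000).round())
plan(628.4-.66,-41.6+6,44,6.3)
```

```text
rej 45 [488.  301.5 114.9  50.5   1.5] x 438.48685509656707 553.039973433911 y 263.3982222470945 313.89041784482674
rej 55 [487.9 301.5 115.2  50.5   1.5] x 438.6129038722887 552.4625530264086 y 263.4158211693672 313.77980135346843
rej 75 [487.9 301.5 115.2  55.8   1.5] x 438.6743577096271 552.5424325784873 y 260.77694048784315 313.9149677718617
137 203 [121 120 123 123 132  68  11  59  54  53  51  54  57  56  55  59  58  59
  57  58  55  58  60  56  11  83 134 125 122]
[344. 339. 338. 335. 333. 327. 325. 322. 319. 317. 314. 311. 309. 305.
 304. 300. 297. 296. 293. 290. 288. 286. 282. 279. 276. 277. 274. 271.
 269.] [-4.  5. -2. -2. -2. 14.  7. 12. 10. 10. 12. 15. 10. 18.  9. 16. 18.  8.
 11. 13.  8.  7. 10. 12. 14. -3. -3. -1. -3.]
pas 45 [ 531.8 -281.4  171.1   53.9    9.3] x 398.3341334386859 564.2127721388537 y -387.41355898280625 -335.3272534349625
pas 55 [ 531.4 -282.5  172.1   54.2    8.7] x 397.53407277825295 590.7630615712048 y -434.8483603184569 -335.229524921489
pas 75 [ 531.8 -283.   172.4   57.6    9.1] x 397.24545457399955 586.9405560967406 y -421.6392959664171 -335.4972512847753
357 187 [127 129  78  80  15  32  61  76  76  74  72  71  71  71  71  72  72  72
  72  72  78  37  15  12  63 128 128 125 125]
[-249. -250. -254. -256. -258. -258. -262. -267. -268. -271. -274. -277.
 -280. -282. -285. -288. -292. -293. -296. -297. -301. -303. -306. -306.
 -310. -316. -318. -321. -326.] [-2.  6.  0.  4.  6. 17. 12.  3.  8. 10.  4.  7.  3.  5.  6.  3. -3.  6.
  3.  9.  6.  8.  8. 19. 14.  0.  3.  1. -7.]
pos [444.1  30.6 238.4] turn [ 0.   0.  -7.7] then shift [-85.9 175.3 194.4] q [ 0.84 -0.13 -0.88  1.91 -0.11  1.32 -0.04] t 19.95
```

```bash
python3 -m handwheel '[[0.06,0,0,0,0,0,-7.7],[0.06,-0.022,0.044,0,0,0,0],[0.06,-0.022,0.044,0,0,0,0],[0.06,-0.022,0.044,0,0,0,0],[0.06,-0.02,0.043,0,0,0,0],[0.06,0,0,0.05,0,0,0],[0.06,0,0,0.04,0,0,0],[0.06,0,0,0.03,0,0,0],[0.06,0,0,0,0,0,0],[0.06,0,0,0,0,0,0]]' 20
python3 - <<'E'
from h import *
plan(628.4-.66,-41.6+6,44,6.3)
E
```

```text
time: 21.2
position: [0.6278, -0.0353, 0.119]
tool_rot: [-2.096, -2.34, -0.001]
ft_force: [-0.0, 0.6, 0.1]
grip_width: 0.688
grip_force: 0.0
pos [627.8 -35.3 119. ] turn [ 0. -0. -0.] then shift [-0.3 -0.1 75. ] q [ 0.66  0.49 -0.84  1.63  0.39  1.19 -0.15] t 21.2
```

```bash
python3 -m handwheel '[[0.06,0,0,0.03,0,0,0],[0.06,0,0,0.03,0,0,0],[0.06,0,0,0.015,0,0,0],[0.06,0,0,0,0,0,0],[0.02,0,0,0,0,0,0],[0.02,0,0,0,0,0,0],[0.02,0,0,0,0,0,0],[0.02,0,0,-0.02,0,0,0],[0.02,0,0,-0.04,0,0,0],[0.02,0,0,-0.05,0,0,0],[0.02,0,0,-0.03,0,0,0],[0.02,0,0,0,0,0,0]]' 20
python3 - <<'E'
from h import *
plan(587.1-.94,-274.7+5.9,100,99)
plan(587.1+.94*6,-274.7+.94,100,99)
E
```

```text
time: 22.7
position: [0.6297, -0.0352, 0.1884]
tool_rot: [2.093, 2.335, 0.006]
ft_force: [-0.1, -0.2, -0.6]
grip_width: 0.232
grip_force: 0.0
pos [629.7 -35.2 188.4] turn [ 0.4 -0.2 87.3] then shift [-79.5 223.9  88.4] q [ 0.68  0.43 -0.87  1.56  0.34  1.3  -0.12] t 22.7
pos [629.7 -35.2 188.4] turn [ 0.4 -0.2 87.3] then shift [-73.8 229.9  88.4] q [ 0.68  0.43 -0.87  1.56  0.34  1.3  -0.12] t 22.7
```

Run:
```python
from h import *
im,d=shot('side','side7'); im2,d2=shot('top','top7')
a=cv2.resize(im[140:310,160:320],None,fx=3,fy=3); b=cv2.resize(im2[110:200,160:330],(480,254)); 
c=np.zeros((510,960,3),np.uint8); c[:,:480]=a; c[:254,480:]=b; cv2.imwrite('pics/c7.png',cv2.resize(c,(800,425)))
```

```text
(no output)
```

View pics/c7.png

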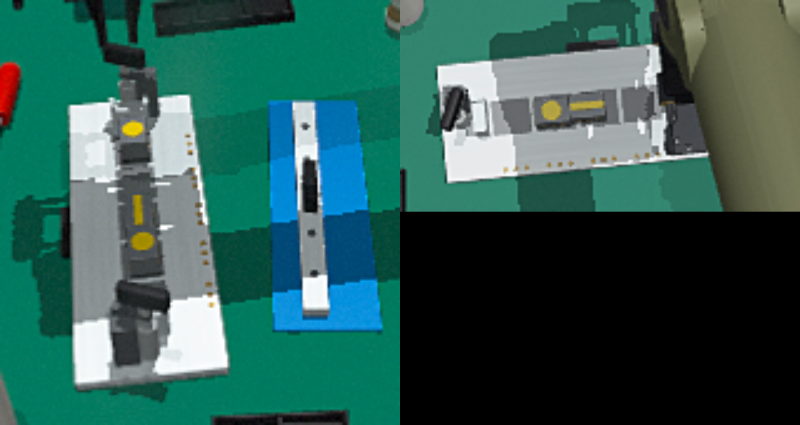

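The module is still in its place (round tag at about (132,128) in the left crop). I lifted before the fingers had closed. I'll re-measure it and grasp again with a longer wait.

```bash
cat >> h.py <<'E'
def tags(n,im,z=.042,box=None):
    hsv=cv2.cvtColor(im,cv2.COLOR_BGR2HSV)
    y=((hsv[...,0]>18)&(hsv[...,0]<36)&(hsv[...,1]>120)&(hsv[...,2]>90)).astype(np.uint8)
    k,l,s,c=cv2.connectedComponentsWithStats(y)
    for i in range(1,k):
        if s[i,4]>20: print(n,c[i].round(1),s[i,4],(ray(n,[c[i]],z)[0,:2]*1000).round(1),rect(n,l==i,z))
E
python3 - <<'E'
from h import *
for f in('6','7'):
    for n in('top','side'): tags(n,cv2.imread(f'pics/{n}{f}.png'))
E
```

```text
top [117.2 136.2] 463 [662.2 390.7] [661.8 389.8  84.3  81.5  65.4]
top [281.5 150.5] 52 [628.4 -41.6] [628.4 -41.6  18.7  18.4   0.2]
top [223.6 156.4] 52 [611.2 110.4] [611.  110.7  18.6  18.4   0.8]
top [238.8 154.3] 39 [617.1  70.7] [617.2  71.5  34.8   7.1  96.3]
side [279.4 122.5] 76 [ 431.7 -349.5] [ 429.8 -347.   127.2   11.1  178.4]
side [212.6 191.1] 42 [626.6 -43.4] [627.  -44.   23.   18.4  92.8]
side [214.8 223.1] 40 [615.4  67.8] [616.1  68.9  35.9   7.4  92.7]
side [216.5 236. ] 55 [609.3 108.3] [609.5 108.2  21.5  18.2 178.7]
side [181.7 362.3] 937 [661.3 410.7] [661.8 408.9  82.   81.1 179.9]
top [117.2 136.3] 469 [661.9 390.6] [661.8 389.8  84.3  81.5  65.4]
top [223.9 156.5] 55 [610.9 109.7] [611.  109.4  21.   18.6  90.5]
top [239.1 154.4] 43 [617.   69.7] [617.1  69.8  36.8   7.9  98.8]
side [193.2 127.5] 22 [ 703.8 -331.8] [ 704.5 -332.1   50.     5.4  177.6]
side [212.7 191.2] 41 [626.6 -43.1] [627.  -43.8  22.8  18.4  92.8]
side [214.9 223.2] 41 [615.3  68.3] [615.2  68.9  36.7   7.9  96.6]
side [216.5 236. ] 55 [609.3 108.3] [609.5 108.2  21.5  18.2 178.7]
side [181.7 362.3] 934 [661.3 410.7] [661.8 408.9  82.   81.1 179.9]
```

```bash
python3 -m handwheel '[[0.045,0,0,0.04,0,0,0],[0.045,0,0,0.05,0,0,0],[0.045,0,0,0.035,0,0,0],[0.045,0,0,0.015,0,0,0],[0.045,0,0,0,0,0,0],[0.02,0,0,0,0,0,0],[0.02,0,0,0,0,0,0],[0.02,0,0,0,0,0,0],[0.02,0,0,0,0,0,0],[0.02,0,0,0,0,0,0]]' 20
```

```text
time: 24.05
position: [0.6282, -0.0358, 0.0451]
tool_rot: [2.096, 2.338, 0.001]
ft_force: [-2.2, -1.2, 5.5]
grip_width: 0.323
grip_force: 20.0
```

```bash
python3 -m handwheel '[[0.02,0,0,-0.01,0,0,0],[0.02,0,0,-0.015,0,0,0],[0.02,0,0,0,0,0,0]]' 20
python3 -m handwheel '[[0.02,0,0,-0.03,0,0,0],[0.02,0,0,-0.04,0,0,0],[0.02,0,0,-0.03,0,0,0],[0.02,0,0,0,0,0,0]]'
python3 - <<'E'
from h import *
plan(587.1+.99*6,-274.7+.94,100,99)
im,d=shot('side','side8'); tags('side',im)
E
```

```text
time: 24.42
position: [0.6289, -0.0356, 0.0706]
tool_rot: [2.095, 2.337, 0.003]
ft_force: [0.6, -0.1, -0.3]
grip_width: 0.318
grip_force: 20.0
time: 24.92
position: [0.6292, -0.0355, 0.1713]
tool_rot: [2.094, 2.336, 0.004]
ft_force: [0.1, -0.6, -1.0]
grip_width: 0.32
grip_force: 20.0
pos [629.2 -35.5 171.3] turn [ 0.3 -0.2 87.3] then shift [-73.  229.7  71.3] q [ 0.68  0.45 -0.86  1.57  0.35  1.28 -0.13] t 24.93
side [206.9 153.6] 47 [ 651.9 -200.1] [ 652.7 -200.6   26.7   23.   178. ]
side [214.9 223.2] 41 [615.3  68.3] [615.2  68.9  36.7   7.9  96.6]
side [216.6 236. ] 54 [609.1 108.4] [609.4 108.2  21.3  18.2 178.7]
side [181.7 362.3] 936 [661.3 410.7] [661.8 408.9  82.   81.1 179.9]
```

```bash
python3 -m handwheel '[[0.02,0,0,0,0,0,10.5],[0.02,0,0,0,0,0,10.5],[0.02,0,0,0,0,0,10.5],[0.02,0,0,0,0,0,10.5],[0.02,0,0,0,0,0,10.5],[0.02,0,0,0,0,0,10.5],[0.02,0,0,0,0,0,10.5],[0.02,0,0,0,0,0,10.5],[0.02,0,0,0,0,0,3.3]]'
python3 -m handwheel '[[0.02,-0.015,0.046,0,0,0,0],[0.02,-0.015,0.046,0,0,0,0],[0.02,-0.015,0.046,0,0,0,0],[0.02,-0.015,0.046,0,0,0,0],[0.02,-0.013,0.046,0,0,0,0],[0.02,0,0,0.035,0,0,0],[0.02,0,0,0.035,0,0,0],[0.02,0,0,0,0,0,0],[0.02,0,0,0,0,0,0]]'
python3 - <<'E'
from h import *
plan(587.1+.99*6,-274.7+.94,37,99)
E
```

```text
time: 26.1
position: [0.6264, -0.036, 0.1665]
tool_rot: [-3.132, -0.241, 0.005]
ft_force: [-0.7, -0.6, -0.2]
grip_width: 0.321
grip_force: 20.0
time: 27.22
position: [0.5916, -0.2742, 0.099]
tool_rot: [-3.132, -0.246, -0.0]
ft_force: [1.0, 0.1, -0.2]
grip_width: 0.319
grip_force: 20.0
pos [ 591.6 -274.2   99. ] turn [-0. -0. -0.] then shift [ 1.5 -0.2 62. ] q [ 0.76  0.47 -0.48  1.59  0.23  1.14 -1.18] t 27.23
```

```bash
python3 -m handwheel '[[0.02,0.0015,0,0.03,0,0,0],[0.02,0,0,0.02,0,0,0],[0.02,0,0,0.009,0,0,0],[0.02,0,0,0.0025,0,0,0],[0.02,0,0,0,0,0,0]]'
python3 - <<'E'
from h import *
shot('side','side9')
E
```

```text
time: 27.85
position: [0.5933, -0.2743, 0.038]
tool_rot: [3.131, 0.246, 0.001]
ft_force: [-0.0, 0.4, -0.9]
grip_width: 0.318
grip_force: 20.0
```

Now lower the last millimetre, release and back off.

```bash
python3 -m handwheel '[[0.02,0,0,0.0015,0,0,0],[0.02,0,0,0,0,0,0],[0.04,0,0,0,0,0,0],[0.04,0,0,0,0,0,0],[0.04,0,0,0,0,0,0],[0.045,0,0,-0.03,0,0,0],[0.045,0,0,-0.05,0,0,0],[0.045,0,0,-0.04,0,0,0],[0.045,0,0,0,0,0,0]]'
python3 - <<'E'
from h import *
im,d=shot('side','side10'); tags('side',im)
im,d=shot('top','top10'); tags('top',im); tags('top',im,.034)
plan(610.2,109.5,100,6.3)
E
```

```text
time: 29.02
position: [0.5952, -0.2748, 0.1601]
tool_rot: [3.128, 0.245, 0.01]
ft_force: [-0.3, 0.1, -0.5]
grip_width: 0.517
grip_force: 0.0
side [229.4 139.2] 25 [ 588.1 -267.1] [ 587.3 -266.8   19.6   17.7  121.4]
side [214.8 223.2] 41 [615.5  68.1] [616.1  68.9  35.9   7.4  92.7]
side [216.5 236. ] 55 [609.3 108.3] [609.5 108.2  21.5  18.2 178.7]
side [181.7 362.3] 926 [661.2 410.7] [661.9 408.9  81.9  81.1 179.9]
top [117.2 136.2] 463 [662.2 390.7] [661.8 389.8  84.3  81.5  65.4]
top [223.6 156.4] 52 [611.2 110.4] [611.  110.7  18.6  18.4   0.8]
top [238.8 154.3] 39 [617.1  70.7] [617.2  71.5  34.8   7.1  96.3]
top [117.2 136.2] 463 [663.8 392.9] [663.4 392.   84.8  82.   65.4]
top [223.6 156.4] 52 [612.6 110.9] [612.3 111.2  18.7  18.5   0.8]
top [238.8 154.3] 39 [618.5  70.9] [618.5  71.7  35.    7.2  96.3]
pos [ 592.7 -274.1  155.6] turn [  0.    0.  -87.3] then shift [379.3  59.5  55.6] q [ 0.77  0.42 -0.49  1.54  0.21  1.24 -1.17] t 29.12
```

```bash
python3 -m handwheel '[[0.045,0,0,-0.02,0,0,-10.5],[0.045,0,0,0,0,0,-10.5],[0.045,0,0,0,0,0,-10.5],[0.045,0,0,0,0,0,-10.5],[0.045,0,0,0,0,0,-10.5],[0.045,0,0,0,0,0,-10.5],[0.045,0,0,0,0,0,-10.5],[0.045,0,0,0,0,0,-10.5],[0.045,0,0,0,0,0,-3.3]]'
python3 -m handwheel '[[0.045,0.047,0.0075,0,0,0,0],[0.045,0.047,0.0075,0,0,0,0],[0.045,0.047,0.0075,0,0,0,0],[0.045,0.047,0.0075,0,0,0,0],[0.045,0.047,0.0075,0,0,0,0],[0.045,0.047,0.0075,0,0,0,0],[0.045,0.047,0.0075,0,0,0,0],[0.045,0.047,0.0075,0,0,0,0],[0.045,0,0,0.04,0,0,0],[0.045,0,0,0.04,0,0,0],[0.045,0,0,0,0,0,0],[0.045,0,0,0,0,0,0]]'
python3 - <<'E'
from h import *
plan(610.3,109.4,44,6.3)
E
```

```text
time: 30.25
position: [0.5917, -0.2738, 0.1734]
tool_rot: [-2.091, -2.34, 0.001]
ft_force: [0.1, -0.1, -1.2]
grip_width: 0.517
grip_force: 0.0
time: 31.75
position: [0.6116, 0.1064, 0.0961]
tool_rot: [-2.097, -2.339, -0.001]
ft_force: [-0.0, 0.3, 0.3]
grip_width: 0.519
grip_force: 0.0
pos [611.6 106.4  96.1] turn [-0. -0. -0.] then shift [ 3.1 -1.  52.1] q [ 0.44  0.51 -0.84  1.67  0.41  1.15 -0.4 ] t 31.75
```

```bash
python3 -m handwheel '[[0.045,0.003,-0.001,0.02,0,0,0],[0.045,0,0,0.02,0,0,0],[0.045,0,0,0.012,0,0,0],[0.045,0,0,0,0,0,0],[0.02,0,0,0,0,0,0],[0.02,0,0,0,0,0,0],[0.02,0,0,0,0,0,0],[0.02,0,0,0,0,0,0]]' 20
python3 -m handwheel '[[0.02,0,0,-0.01,0,0,0],[0.02,0,0,-0.02,0,0,0],[0.02,0,0,-0.04,0,0,0],[0.02,0,0,-0.05,0,0,0],[0.02,0,0,0,0,0,0]]'
python3 - <<'E'
from h import *
plan(531.8,-283.5,100,99)
im,d=shot('side','side11'); tags('side',im)
E
```

```text
time: 32.75
position: [0.6104, 0.1092, 0.0444]
tool_rot: [2.096, 2.339, 0.001]
ft_force: [-1.0, -0.8, 4.1]
grip_width: 0.319
grip_force: 20.0
time: 33.38
position: [0.6131, 0.1105, 0.1698]
tool_rot: [2.092, 2.335, 0.011]
ft_force: [-0.6, -0.1, -1.7]
grip_width: 0.316
grip_force: 20.0
pos [613.1 110.5 169.8] turn [ 0.4 -0.4 87.3] then shift [-141.9  376.4   69.8] q [ 0.47  0.43 -0.88  1.6   0.35  1.26 -0.36] t 33.38
side [214.8 177.1] 33 [623.6 -98.1] [623.1 -98.   54.5   6.1   5.4]
side [192.8 179.1] 38 [683.3 -91.7] [681.5 -92.1  51.5   8.  178.2]
side [210.3 199.2] 64 [631. -14.] [631.8 -13.   26.1  25.2 178.4]
side [214.8 223.1] 40 [615.4  67.8] [616.1  68.9  35.9   7.4  92.7]
side [181.7 362.3] 938 [661.3 410.6] [661.8 408.9  82.   81.1 179.9]
```

```bash
python3 -m handwheel '[[0.02,0,0,0,0,0,10.5],[0.02,0,0,0,0,0,10.5],[0.02,0,0,0,0,0,10.5],[0.02,0,0,0,0,0,10.5],[0.02,0,0,0,0,0,10.5],[0.02,0,0,0,0,0,10.5],[0.02,0,0,0,0,0,10.5],[0.02,0,0,0,0,0,10.5],[0.02,0,0,0,0,0,3.3]]'
python3 -m handwheel '[[0.02,-0.0177,0.047,0,0,0,0],[0.02,-0.0177,0.047,0,0,0,0],[0.02,-0.0177,0.047,0,0,0,0],[0.02,-0.0177,0.047,0,0,0,0],[0.02,-0.0177,0.047,0,0,0,0],[0.02,-0.0177,0.047,0,0,0,0],[0.02,-0.0177,0.047,0,0,0,0],[0.02,-0.0177,0.047,0,0,0,0],[0.02,0,0,0.035,0,0,0],[0.02,0,0,0.035,0,0,0],[0.02,0,0,0,0,0,0],[0.02,0,0,0,0,0,0]]'
python3 - <<'E'
from h import *
plan(531.8,-283.5,37,99)
E
```

```text
time: 34.55
position: [0.6092, 0.1088, 0.1625]
tool_rot: [3.132, 0.241, -0.004]
ft_force: [0.2, 0.9, -0.9]
grip_width: 0.322
grip_force: 20.0
time: 36.05
position: [0.5293, -0.2843, 0.0945]
tool_rot: [3.132, 0.246, 0.001]
ft_force: [-0.3, -1.0, -1.1]
grip_width: 0.321
grip_force: 20.0
pos [ 529.3 -284.3   94.5] turn [ 0. -0. -0.] then shift [ 2.6 -0.4 57.5] q [ 0.79  0.36 -0.41  1.73  0.16  1.08 -1.09] t 36.05
```

```bash
python3 -m handwheel '[[0.02,0.0025,-0.0004,0.025,0,0,0],[0.02,0,0,0.02,0,0,0],[0.02,0,0,0.01,0,0,0],[0.02,0,0,0.003,0,0,0],[0.02,0,0,0,0,0,0]]'
python3 -m handwheel '[[0.04,0,0,0,0,0,0],[0.04,0,0,0,0,0,0],[0.04,0,0,0,0,0,0],[0.045,0,0,-0.03,0,0,0],[0.045,0,0,-0.05,0,0,0],[0.045,0,0,-0.05,0,0,0],[0.045,0,0,0,0,0,0]]'
python3 - <<'E'
from h import *
im,d=shot('side','side12'); tags('side',im)
plan(616.3,69.3,100,6.3)
E
```

```text
time: 36.67
position: [0.5318, -0.2838, 0.0365]
tool_rot: [3.131, 0.246, 0.002]
ft_force: [0.6, -0.0, 0.1]
grip_width: 0.319
grip_force: 20.0
time: 37.55
position: [0.5342, -0.2848, 0.171]
tool_rot: [3.126, 0.245, 0.012]
ft_force: [0.4, -1.2, -0.1]
grip_width: 0.518
grip_force: 0.0
side [247.6 136.9] 24 [ 533.1 -276.7] [ 533.4 -276.3   19.    18.4   58. ]
side [229.3 139.1] 27 [ 588.6 -267.4] [ 589.4 -268.    20.    18.5   88. ]
side [214.9 223.2] 41 [615.3  68.2] [615.2  68.8  36.4   8.   96.9]
side [181.7 362.3] 926 [661.3 410.7] [661.9 408.9  81.9  81.1 179.9]
pos [ 532.5 -284.2  168.1] turn [  0.3  -0.  -87.3] then shift [342.2 122.   68.1] q [ 0.8   0.29 -0.42  1.66  0.13  1.21 -1.06] t 37.6
```

Now the strip module.

```bash
python3 -m handwheel '[[0.045,0,0,0,0,0,-10.5],[0.045,0,0,0,0,0,-10.5],[0.045,0,0,0,0,0,-10.5],[0.045,0,0,0,0,0,-10.5],[0.045,0,0,0,0,0,-10.5],[0.045,0,0,0,0,0,-10.5],[0.045,0,0,0,0,0,-10.5],[0.045,0,0,0,0,0,-10.5],[0.045,0,0,0,0,0,-3.3]]'
python3 -m handwheel '[[0.045,0.043,0.0153,0,0,0,0],[0.045,0.043,0.0153,0,0,0,0],[0.045,0.043,0.0153,0,0,0,0],[0.045,0.043,0.0153,0,0,0,0],[0.045,0.043,0.0153,0,0,0,0],[0.045,0.043,0.0153,0,0,0,0],[0.045,0.043,0.0153,0,0,0,0],[0.045,0.041,0.0153,0,0,0,0],[0.045,0,0,0.035,0,0,0],[0.045,0,0,0.03,0,0,0],[0.045,0,0,0,0,0,0],[0.045,0,0,0,0,0,0]]'
python3 - <<'E'
from h import *
im,d=shot('side','side13'); tags('side',im)
plan(616.3,69.3,44,6.3)
E
```

```text
time: 38.72
position: [0.5302, -0.2832, 0.1637]
tool_rot: [-2.091, -2.34, 0.001]
ft_force: [-0.5, -1.0, -0.3]
grip_width: 0.516
grip_force: 0.0
time: 40.22
position: [0.6157, 0.0698, 0.101]
tool_rot: [-2.097, -2.339, -0.0]
ft_force: [-0.8, 0.3, 1.1]
grip_width: 0.519
grip_force: 0.0
side [247.4 136.9] 31 [ 533.7 -276.5] [ 533.5 -276.2   21.3   20.2  178.1]
side [229.2 139.1] 29 [ 589.  -267.4] [ 589.4 -268.    20.    18.5   88. ]
side [210.2 188.7] 25 [633.7 -52.8] [632.7 -52.7  50.1   4.5   5.8]
side [191.4 190.8] 25 [682.8 -46.2] [682.5 -46.4  34.3   6.3   7.5]
side [214.8 223.1] 41 [615.5  67.8] [616.1  68.9  35.9   7.4  92.7]
side [181.7 362.3] 940 [661.3 410.6] [661.8 408.9  82.   81.1 179.9]
pos [616.2  69.8 101.7] turn [ 0.1 -0.  -0. ] then shift [-0.5  0.  57.7] q [ 0.44  0.47 -0.75  1.67  0.34  1.14 -0.29] t 40.27
```

```bash
python3 -m handwheel '[[0.045,0,0,0.02,0,0,0],[0.045,0,0,0.025,0,0,0],[0.045,0,0,0.0125,0,0,0],[0.045,0,0,0,0,0,0],[0.02,0,0,0,0,0,0],[0.02,0,0,0,0,0,0],[0.02,0,0,0,0,0,0],[0.02,0,0,0,0,0,0]]' 20
python3 -m handwheel '[[0.02,0,0,-0.01,0,0,0],[0.02,0,0,-0.02,0,0,0],[0.02,0,0,-0.04,0,0,0],[0.02,0,0,-0.05,0,0,0],[0.02,0,0,0,0,0,0]]'
python3 - <<'E'
from h import *
plan(516,302.7,100,91.5)
E
```

```text
time: 41.28
position: [0.6161, 0.0698, 0.0441]
tool_rot: [2.096, 2.339, 0.001]
ft_force: [-0.8, 0.0, 4.3]
grip_width: 0.322
grip_force: 20.0
time: 41.9
position: [0.6187, 0.0709, 0.1694]
tool_rot: [2.092, 2.334, 0.011]
ft_force: [0.5, 0.3, -0.7]
grip_width: 0.32
grip_force: 20.0
pos [618.7  70.9 169.4] turn [  0.4   0.4 -85.2] then shift [ 96.6 234.4  69.4] q [ 0.46  0.4  -0.78  1.6   0.3   1.25 -0.26] t 41.9
```

```bash
python3 -m handwheel '[[0.02,0,0,0,0,0,-10.5],[0.02,0,0,0,0,0,-10.5],[0.02,0,0,0,0,0,-10.5],[0.02,0,0,0,0,0,-10.5],[0.02,0,0,0,0,0,-10.5],[0.02,0,0,0,0,0,-10.5],[0.02,0,0,0,0,0,-10.5],[0.02,0,0,0,0,0,-10.5],[0.02,0,0,0,0,0,-1.2]]'
python3 -m handwheel '[[0.02,0.0165,0.039,0,0,0,0],[0.02,0.0165,0.039,0,0,0,0],[0.02,0.0165,0.039,0,0,0,0],[0.02,0.0165,0.039,0,0,0,0],[0.02,0.0165,0.039,0,0,0,0],[0.02,0.0165,0.039,0,0,0,0],[0.02,0,0,0.035,0,0,0],[0.02,0,0,0.03,0,0,0],[0.02,0,0,0,0,0,0],[0.02,0,0,0,0,0,0]]'
python3 - <<'E'
from h import *
plan(516,302.5,36.5,91.5)
E
```

```text
time: 43.02
position: [0.6153, 0.0695, 0.163]
tool_rot: [0.039, -3.141, -0.0]
ft_force: [0.4, 0.6, -0.4]
grip_width: 0.319
grip_force: 20.0
time: 44.28
position: [0.5111, 0.3016, 0.0994]
tool_rot: [-0.038, 3.14, 0.001]
ft_force: [-0.1, -0.2, -1.2]
grip_width: 0.321
grip_force: 20.0
pos [511.1 301.6  99.4] turn [ 0.   0.1 -0.1] then shift [-4.9  0.8 62.9] q [ 0.26  0.54 -1.06  1.73  0.5   1.17  0.65] t 44.27
```

```bash
python3 -m handwheel '[[0.02,-0.0045,0.0008,0.025,0,0,0],[0.02,0,0,0.025,0,0,0],[0.02,0,0,0.01,0,0,0],[0.02,0,0,0.003,0,0,0],[0.02,0,0,0,0,0,0]]'
python3 -m handwheel '[[0.04,0,0,0,0,0,0],[0.04,0,0,0,0,0,0],[0.04,0,0,0,0,0,0],[0.045,0,0,-0.03,0,0,0],[0.045,0,0,-0.05,0,0,0],[0.045,0,0,-0.05,0,0,0],[0.045,0,0,-0.03,0,0,0],[0.045,0,-0.06,0,0,0,0],[0.045,0,-0.06,0,0,0,0],[0.045,0,-0.06,0,0,0,0],[0.045,0,-0.06,0,0,0,0],[0.045,0,0,0,0,0,0]]'
python3 - <<'E'
from h import *
im,d=shot('side','side14'); tags('side',im)
im2,d=shot('top','top14'); tags('top',im2)
cv2.imwrite('pics/c14.png',np.vstack([cv2.resize(im2[90:290,110:410],(780,300*1),interpolation=cv2.INTER_AREA)*0+0]) if 0 else im2)
cv2.imwrite('pics/d14.png',cv2.resize(im[110:350,140:340],None,fx=2.5,fy=2.5,interpolation=cv2.INTER_CUBIC))
E
```

```text
time: 44.9
position: [0.5153, 0.3021, 0.0358]
tool_rot: [-0.04, 3.141, -0.001]
ft_force: [-1.8, -1.1, 3.0]
grip_width: 0.318
grip_force: 20.0
time: 46.4
position: [0.5219, 0.0546, 0.1947]
tool_rot: [0.022, -3.141, 0.005]
ft_force: [0.4, 0.6, -0.1]
grip_width: 0.517
grip_force: 0.0
side [229.2 139. ] 28 [ 588.7 -267.7] [ 589.4 -268.    20.    18.5   88. ]
side [259.  310.5] 74 [514.7 305. ] [514.6 304.2  36.4   9.1 179.3]
side [181.7 362.3] 934 [661.2 410.6] [661.8 408.9  82.   81.1 179.9]
top [117.2 136.3] 466 [662.1 390.6] [661.8 389.8  84.3  81.5  65.4]
top [369.9 165.7] 49 [ 590.1 -274.1] [ 590.6 -274.3   18.8   15.8  179.2]
top [373.5 186.5] 52 [ 535.2 -282.6] [ 535.2 -282.6   18.6   18.3  179.1]
top [150. 192.] 39 [515.7 300.5] [515.7 300.5  31.5   5.2   1.6]
```

View pics/d14.png

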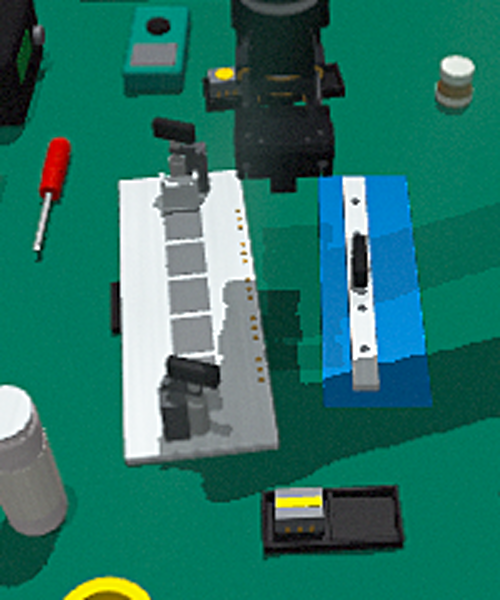

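View pics/top14.png

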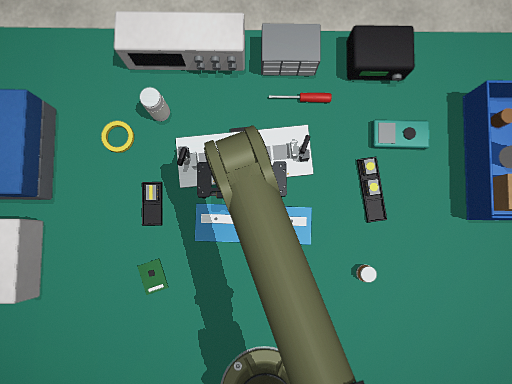

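All three modules are in their trays and the fixture sockets are empty: round tags at (370,166) and (374,187) and the strip tag at (150,192) in the top view. Next I check the heights and the fit in the pass tray, with the arm out of the way.

Run:
```python
from h import *
im=cv2.imread('pics/top14.png'); X=cloud('top',np.load('pics/top14.npy')); tags('top',im,.034)
im13=cv2.imread('pics/side13.png'); tags('side',im13,.034)
hsv=cv2.cvtColor(im,cv2.COLOR_BGR2HSV)
for u,v in((370,166),(373,186),(150,192)):
    P=X[v-3:v+4,u-3:u+4].reshape(-1,3); print(np.nanmedian(P,0),np.nanmedian(X[v-5:v,u-3:u+4,2]),np.nanmedian(X[v+1:v+6,u-3:u+4,2]))
m=np.zeros((384,512),bool); m[200:248,185:320]=True
blue=(hsv[...,0]>95)&(hsv[...,0]<120)&(hsv[...,1]>100)&(hsv[...,2]>70)
w=m&(hsv[...,1]<60)&(hsv[...,2]>120); w&=~(X[...,2]>.1); print('bar',rect('top',w,.015))
for n,(a,b) in dict(L=(165,200),R=(290,320)).items():
    q=np.zeros((384,512),bool); q[125:170,a:b]=((im.max(2)<70)&(X[...,2]>.092)&(X[...,2]<.115))[125:170,a:b]
    print(n,q.sum(),np.nanmedian(X[q],0),rect('top',q,.107))
c=np.hstack([cv2.resize(im[150:230,345:400],(390,568),interpolation=cv2.INTER_CUBIC),cv2.resize(im13[120:165,210:285],(400,240),interpolation=cv2.INTER_CUBIC) if 0 else np.zeros((568,10,3),np.uint8)])
cv2.imwrite('pics/p14.png',c)
```

```text
top [117.2 136.3] 466 [663.7 392.8] [663.4 392.   84.8  82.   65.4]
top [369.9 165.7] 49 [ 591.3 -276. ] [ 591.8 -276.2   18.9   15.9  179.2]
top [373.5 186.5] 52 [ 536.1 -284.6] [ 536.1 -284.6   18.7   18.4  179.1]
top [150. 192.] 39 [516.4 302.2] [516.5 302.2  31.7   5.2   1.6]
side [247.4 136.9] 31 [ 533.8 -287.2] [ 533.6 -287.    21.5   20.5  178.1]
side [229.2 139.1] 29 [ 589.6 -278.1] [ 590.  -278.7   20.2   18.7   88. ]
side [210.2 188.7] 25 [634.9 -61.1] [633.9 -61.   50.7   4.5   5.8]
side [191.4 190.8] 25 [684.5 -54.4] [684.2 -54.6  34.7   6.4   7.5]
side [214.8 223.1] 41 [616.5  60.8] [617.1  61.9  36.3   7.5  92.7]
side [181.7 362.3] 940 [662.8 407.4] [663.3 405.6  82.9  82.  179.9]
[ 0.5904 -0.2756  0.0349] 0.03421648138241853 0.034747592424692164
[ 0.5372 -0.2833  0.0346] 0.034346509009343315 0.034880786336365474
[0.5166 0.3016 0.0339] 0.03459758584546815 0.033902228156242595
bar [449.8 128.5  83.2  23.4  87.9]
L 90 [0.6002 0.2125 0.1059] [600.2 211.6  46.1  13.4 163. ]
R 76 [ 0.6348 -0.0966  0.1065] [634.3 -96.1  45.8  11.3 160.2]
```

View pics/p14.png

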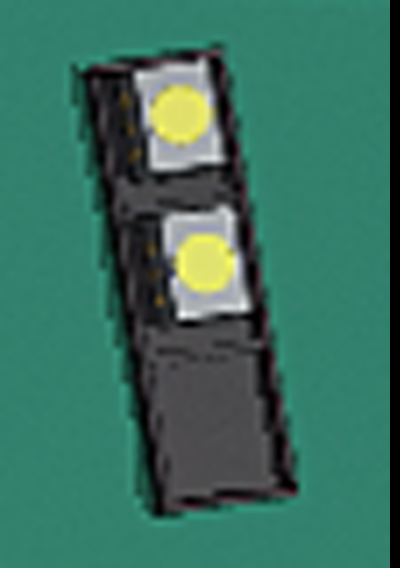

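Both round modules sit flat in their pockets with tops at about 34 mm, as does the strip module. The bar ends are inside the mat (about 16 and 13 mm to spare), and both plungers are latched at about 1.1 rad.

```bash
python3 -c "
from bench import ctrl
print(ctrl.close_job())"
```

```text
the job is handed in; nothing more can be done
None
```

I handed the job in at about 46 s of the 210 s allowed: both plungers are latched open, the clamp bar lies flat inside the mat, and the three modules present (two round, one strip) are flat in their trays with tags up.

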